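# Open the child-resistant thinner tub

## Task

Open the tub that sits in the round wooden base: push its fluted cap down hard, turn it anticlockwise while it is down until it is free, and lift it off. Lower the cap, right way up, onto the round cork mat so that all of it is on the cork, without dropping it, and let go. Leave everything else on the counter where it is.

Things in the scene. Friction and masses are not known exactly. Their poses are not given: they have to be found in the camera images.
- cap_center (a point): Centre (half-way up, on the axis) of the loose, fluted round plastic cap on the tub: diameter 54 mm, height 44 mm, about 50 g, solid except for the lowest 18 mm. z is up its axis, x along the small raised bar on its top. Closed: centre 134 mm above the counter, x parallel to the tub's x; three inner lugs then sit under lugs of the neck, so it neither lifts nor turns more than a few degrees.
- tub: Squat white tub, 82 mm wide, in a round wooden base (124 mm wide, 14 high; collar 96 wide, to 40), fixed to the counter. Shoulder 92 mm up; above it a 29 mm neck with the cap. Origin: centre of the base's underside, z up the cap's axis.
- seal (a joint): Sprung seal under the cap: how far the cap is pushed down, m, 0 to 0.0065 (stop). 6 N starts it, 12 N at 4.3 mm, 15 N at the stop. Pushed over 4.3 mm the cap turns anticlockwise seen from above (never clockwise); past about 32 degrees it needs no more pushing, and between 40 and 80 degrees it lifts straight off (stop at about 90).
- mat_top (a point): Centre of the upper face of the round cork mat, 124 mm in diameter, 5 mm thick, fixed flat on the counter; an upright cap resting on it has its centre 22 mm above this point.
- hull: Bystander: yellow toy-size dinghy hull, 120 x 40 x 34 mm, lying on the counter along its x; origin at the underside's centre.
- tweezer: Bystander: long plated tweezer, 206 x 20 x 6 mm, lying along its x; origin on the counter below its middle.
- blue_bottle: Bystander: cobalt glass bottle with a cork, 72 mm in diameter, 167 mm tall; origin at the underside's centre.
- wooden_box: Bystander: closed mahogany box with a brass latch, 94 x 134 x 63 mm; origin at the underside's centre.
- funnel_stand: Bystander: brass funnel in a ring stand, base 100 x 140 mm, 232 mm tall; origin at the underside's centre.
- varnish_jar: Bystander: small jar with a metal lid, 52 mm in diameter, 70 mm tall; origin at the underside's centre.
- brush: Bystander: brush 160 mm long lying along its x; origin at its underside.
There are look-alikes about, which are no part of the job. Leave any green, pink or yellow look-alike of the part that bears cap_center alone.

How it is judged:
By the outcome, as a careful person would: the job done as asked, in the order asked, and still so for the second after the job is handed in, with the robot touching nothing.
It also fails if it takes over 51 s, if anything falls off the work surface, if the arm or the gripper's body presses on something with over 40 N, if the wrist force passes 120 N, or if a joint passes its speed limit or range.

## Robot

A 6-joint arm with a two-finger parallel gripper is mounted at the origin on the work surface. World frame = base frame: x ahead of the robot, y to its left, z up, the work surface at z = 0. Lengths are in m, angles in rad, forces in N, time in s.
With the tool pointing down it reaches from about 0.375 to 0.975 m from the base axis. Payload 3.8 kg.
Tool frame: the origin (TCP) lies at the very end of the fingers, on their centre line; the grasp point (between the pads) lies behind it (bot.tcp_to_grasp is the y of the grasp point in the tool frame, in m); y points along the fingers, z is the direction in which the jaws open and shut, and the axes are right-handed (so a half turn about y gives the same grasp; the last joint's range is limited). The gripper opens to 85 mm and grips with 20 to 120 N. Pads are 22 mm wide; open, the fingers measure 114 mm over their backs; the gripper's body (76 mm by 85 mm) begins 54 mm behind the grasp point. The pads swing forward as they close: fully open they stand 13 mm farther back than shut.
Start: joints at [-1.292, 0.264, 1.604, -0, 1.274, -0.037], TCP at [0.21, -0.642, 0.231] pointing down, gripper open.
Joint ranges: [-2.63, 2.63], [-0.94, 2.18], [0.31, 2.57], [-1.31, 4.45], [0, 2.66], [-2.55, 2.55]. Speed limits (rad/s): [2.57, 2.57, 3.14, 3.14, 3.14, 3.14].

## Interface

Orientations are given as a rotation vector (axis times angle).
In Python, from workcell import bot, optics, workorder gives the robot as it stands.
- The arm moves only by the shell command python3 -m handwheel 'ROWS' [FORCE]. ROWS is JSON, a list of rows, each a list of 7 numbers: the shift along the tool's x, y, z in m, then the turn, a rotation vector about the tool's x, y, z in rad, then the opening, from 0 (shut) to 1 (fully open). A call has 1 to 8 rows; each row shifts and turns the commanded pose from where the row before left it, along the tool's axes as they then stand; what a row does not reach is not made up. A row lasts 1/8 s, in which the tool goes at most 62.5 mm and 10.7 degrees, less where a joint would pass 70% of its speed; a pose out of reach is approached as far as the arm can. A call with a gripper value outside its range is refused whole. The fingers move at their own pace and stop on an object; FORCE is the grip in N (left out, the last holds). Time passes only in rows, so rows that do not move let the fingers close. It gives the time, the measured TCP pose, the force and the opening at its end, in the units of the state.
- bot.read_state(): the state, without advancing time (a new reading comes with each control period).
- optics.read_camera(name): name is "side" or "top" or "wrist"; returns a dict with "image" (480x640x3 uint8, red, green, blue), "z_map" (480x640 float32, m along the optical axis (not along the pixel's ray), 0 where there is no reading), "mtx" (3x3 intrinsics, pixels), "world_from_camera" (4x4, takes a point from camera to world coordinates); the wrist camera has in their place "hand_eye" (4x4, takes a point from camera to tool coordinates, whose origin is the TCP and whose axes are the tool frame's). Camera axes: x right, y down, z forward; pixel columns grow to the right and rows downward; lengths in m; the calibration is good to about 2 mm. A picture is of the moment at which its call begins: read the wrist's pose just before it.
- workorder.finish_job(): hands the job in, once; it reports no verdict.
The state is a dict: "time": time; "q": joint angles; "joint_vel": joint speeds; "joint_torque": joint torques, N m; "tool_pos": TCP position; "tcp_rot": TCP orientation; "wrist_force": force on the tool from outside, world axes, zero at the start; "torque": the same for the moment, N m; "width": opening from 0.0 (shut) to 1.0 (fully open).
Only numpy, scipy, OpenCV 4.12 (cv2) and the standard library are available. Lean on these libraries where they do the work, as an engineer would, in place of code of your own. Each camera call takes 0.05 s, during which the arm holds its last target.

## Working session

There is one attempt and no reset: what is moved stays moved. The work goes in short steps, Python scripts to look and compute and a shell command to move; the robot and the scene stay as the last step left them, time stands still between calls to the robot, and variables do not carry over. Pictures are saved under pics/ and viewed, and the job is handed in when it is done.

```bash
ls; mkdir -p pics; python3 - <<'E'
from workcell import bot, optics
import cv2, numpy as np
s=bot.read_state()
print(s, bot.tcp_to_grasp)
for n in ["side","top","wrist"]:
    c=optics.read_camera(n)
    cv2.imwrite(f"pics/{n}0.png",c["image"][:,:,::-1])
    np.savez(f"{n}0.npz",**c)
    print(n,c["mtx"].round(1).tolist(),np.round(c.get("world_from_camera",c.get("hand_eye")),3).tolist())
E
```

```text
pics
{'time': 0.0, 'q': array([-1.29189148e+00,  2.64762226e-01,  1.60536701e+00, -2.38962937e-05,
        1.27369066e+00, -3.69045704e-02]), 'joint_vel': array([ 0.00055889, -0.00119439, -0.00114269, -0.0006592 , -0.00048957,
       -0.00104293]), 'joint_torque': array([-4.09441454e-04, -5.15105009e+01, -3.67319226e+01, -1.93283945e-04,
        1.28735075e-02, -3.60980451e-06]), 'tool_pos': array([ 0.20943366, -0.64092505,  0.22995968]), 'tcp_rot': array([-0.32689533,  2.0533172 , -2.04873106]), 'wrist_force': array([-0.87447775, -0.22635773,  0.3026554 ]), 'torque': array([ 0.04563006,  0.00769499, -0.01631418]), 'width': 0.9996317710998813} -0.0187
side [[579.2, 0.0, 315.8], [0.0, 579.2, 234.9], [0.0, 0.0, 1.0]] [[-0.705, -0.459, 0.541, -0.159], [-0.709, 0.447, -0.546, 0.75], [0.009, -0.768, -0.64, 0.977], [0.0, 0.0, 0.0, 1.0]]
top [[453.0, 0.0, 320.2], [0.0, 453.0, 238.5], [0.0, 0.0, 1.0]] [[0.009, -0.987, 0.161, 0.41], [-0.999, -0.003, 0.036, 0.002], [-0.035, -0.161, -0.986, 1.085], [0.0, 0.0, 0.0, 1.0]]
wrist [[351.9, 0.0, 320.3], [0.0, 351.9, 239.6], [0.0, 0.0, 1.0]] [[-0.001, 0.957, 0.29, -0.074], [-0.0, -0.29, 0.957, -0.142], [1.0, 0.0, 0.001, 0.0], [0.0, 0.0, 0.0, 1.0]]
```

View pics/side0.png

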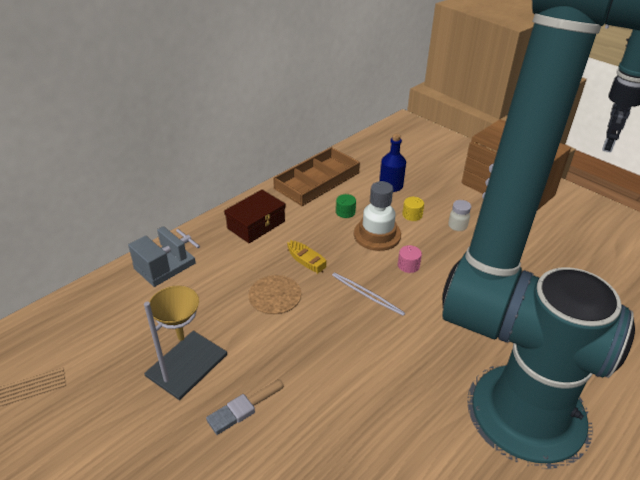

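View pics/top0.png

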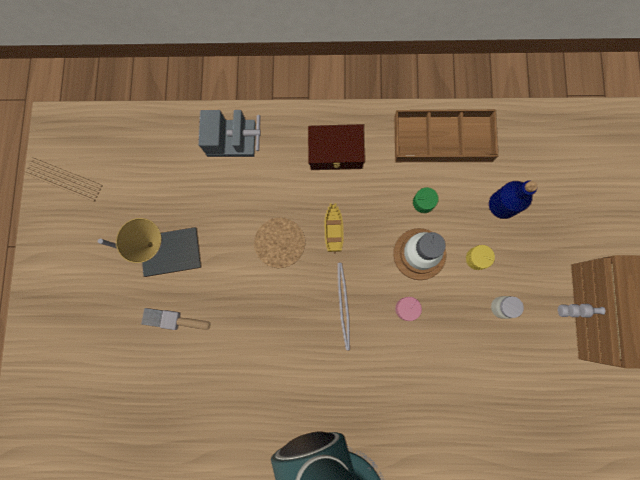

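View pics/wrist0.png

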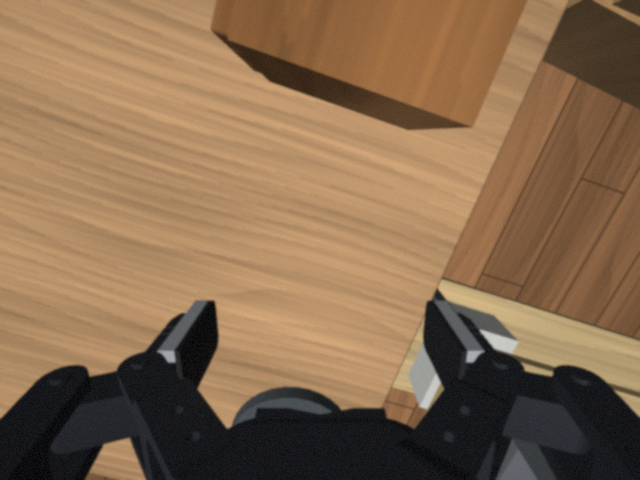

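The tub with the grey cap is at top (431,245) and side (381,193). The look-alikes are green (426,200), yellow (481,257) and pink (409,309) in the top view, loose on the counter. Only the grey one sits on the white tub in the wooden base, so it is the one meant. The cork mat is at top (280,242). Next I confirm with a crop and measure.

```bash
cat > h.py <<'E'
import numpy as np, cv2
def load(n): return dict(np.load(n+".npz"))
def ray(c,u,v,z,T=None):
    T=c["world_from_camera"] if T is None else T
    d=T[:3,:3]@np.linalg.solve(c["mtx"],[u,v,1.]); o=T[:3,3]
    return o+d*(z-o[2])/d[2]
def cloud(c,T=None):
    T=c["world_from_camera"] if T is None else T
    v,u=np.mgrid[:480,:640]; z=c["z_map"]
    K=c["mtx"]; P=np.stack([(u-K[0,2])/K[0,0]*z,(v-K[1,2])/K[1,1]*z,z],-1)
    return P@T[:3,:3].T+T[:3,3]
E
python3 - <<'E'
from h import *
for n in ["top0","side0"]:
    c=load(n); P=cloud(c); hsv=cv2.cvtColor(c["image"],cv2.COLOR_RGB2HSV)
    near=(np.abs(P[...,0]-.43)<.3)
    Z=P[...,2]; ok=(c["z_map"]>0)
    # cap top
    box=np.zeros(Z.shape,bool)
    if n=="top0": box[225:265,405:455]=1; mb=(slice(210,275),slice(245,315))
    else: box[175:215,362:400]=1; mb=(slice(265,320),slice(240,310))
    m=box&ok&(Z>.148)&(Z<.166)
    q=P[m]; print(n,"captop",m.sum(),q.mean(0).round(4),q.min(0).round(4),q.max(0).round(4))
    ys,xs=np.nonzero(m); (cx,cy),r=cv2.minEnclosingCircle(np.c_[xs,ys].astype(np.float32)); print((cx,cy),r,ray(c,cx,cy,.156).round(4))
    m2=box&(hsv[...,1]<70)&(hsv[...,2]<150)
    # mat: colour differs; height mask
    mm=np.zeros(Z.shape,bool); mm[mb]=1; mm&=ok&(Z>.003)&(Z<.012)
    q=P[mm];print("mat z",mm.sum(),q.mean(0).round(4))
    x,y,w,h=(400,220,60,60) if n=="top0" else (340,170,90,90)
    cv2.imwrite(f"pics/{n}_cap.png",cv2.resize(c["image"][y:y+h,x:x+w,::-1],None,fx=6,fy=6,interpolation=cv2.INTER_CUBIC))
    a=mb; cv2.imwrite(f"pics/{n}_mat.png",cv2.resize(c["image"][a][...,::-1],None,fx=6,fy=6,interpolation=cv2.INTER_CUBIC))
E
```

```text
top0 captop 555 [ 0.5495 -0.1935  0.1571] [ 0.523  -0.2213  0.1491] [ 0.5761 -0.1673  0.1615]
(431.9166564941406, 244.9583282470703) 13.509689331054688 [ 0.5493 -0.1937  0.156 ]
mat z 2468 [0.5776 0.1408 0.006 ]
side0 captop 292 [ 0.5476 -0.1881  0.1573] [ 0.5232 -0.2198  0.1483] [ 0.5792 -0.1629  0.163 ]
(381.0, 189.0) 11.180439949035645 [ 0.5476 -0.1878  0.156 ]
mat z 2444 [0.5816 0.1387 0.0063]
```

```bash
python3 - <<'E'
from h import *
a=cv2.imread("pics/top0_cap.png");b=cv2.imread("pics/top0_mat.png");c=cv2.imread("pics/side0_cap.png")
b=cv2.resize(b,(360,360));c=cv2.resize(c,(360,360)); a=cv2.resize(a,(360,360))
cv2.imwrite("pics/comb1.png",cv2.resize(np.hstack([a,c]),(800,400)))
cv2.imwrite("pics/comb2.png",b)
E
```

```text
(no output)
```

View pics/comb1.png

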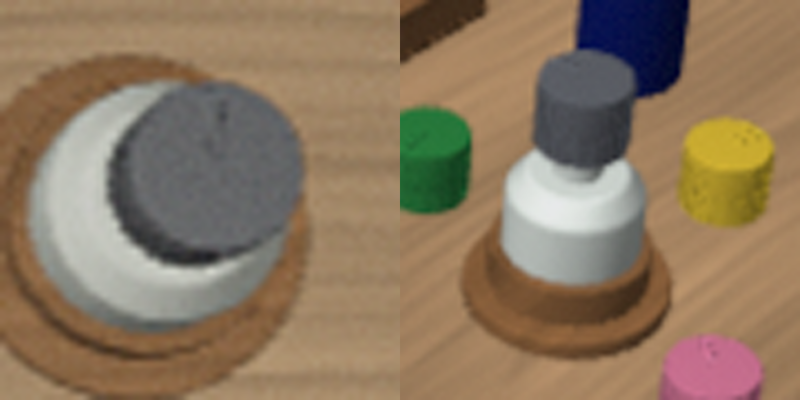

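View pics/comb2.png

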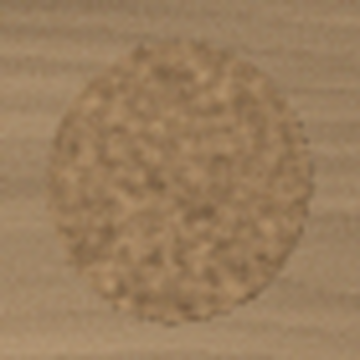

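Confirmed: the grey fluted cap is on the white tub with its raised bar near the rim, and the green, yellow and pink ones are loose. Now I plan the move.

```bash
cat >> h.py <<'E'
from scipy.spatial.transform import Rotation as Ro
def pose(s):
    return np.array(s["tool_pos"]),Ro.from_rotvec(s["tcp_rot"]).as_matrix()
def to(s,p):
    x,R=pose(s); return R.T@(np.array(p)-x)
E
python3 - <<'E'
from h import *
from workcell import bot
s=bot.read_state(); print(pose(s)[1].round(3)); print(to(s,[.549,-.192,.23]).round(4))
# bystanders near
c=load("top0");
for n,u,v,z in [("yel",481,257,.044),("green",426,200,.044),("pink",409,309,.044),("blue neck",531,187,.167),("mat",280,242.5,.005)]: print(n,ray(c,u,v,z).round(3))
E
```

```text
[[-0.951 -0.001  0.311]
 [-0.311  0.002 -0.951]
 [-0.    -1.    -0.002]]
[-0.4622  0.0008 -0.3214]
yel [ 0.539 -0.328  0.044]
green [ 0.672 -0.207  0.044]
pink [ 0.42  -0.162  0.044]
blue neck [ 0.669 -0.397  0.167]
mat [0.577 0.139 0.005]
```

```bash
python3 - <<'E'
from h import *
P=cloud(load("top0")); q=P[240:375,550:640].reshape(-1,3); q=q[q[:,2]>.03]; print(q.min(0).round(3),q.max(0).round(3))
E
python3 -m handwheel '[[-0.04,0,-0.028,0,0,0,1],[-0.046,0,-0.032,0,0,0,1],[-0.046,0,-0.032,0,0,0,1],[-0.046,0,-0.032,0,0,0,1]]'
```

```text
[ 0.31  -0.604  0.03 ] [0.53  0.002 1.085]
time: 0.65
tool_pos: [0.341, -0.4668, 0.2309]
tcp_rot: [-0.326, 2.052, -2.051]
wrist_force: [0.4, -1.1, -0.6]
width: 1.0
```

```bash
python3 - <<'E'
from h import *
from workcell import bot
s=bot.read_state(); print(to(s,[.549,-.192,.23]).round(4))
E
```

```text
[-0.283   0.001  -0.1968]
```

```bash
python3 -m handwheel '[[-0.047,0,-0.033,0,0,0,1],[-0.047,0,-0.033,0,0,0,1],[-0.047,0,-0.033,0,0,0,1],[-0.047,0,-0.033,0,0,0,1],[-0.047,0,-0.033,0,0,0,1],[-0.047,0,-0.032,0,0,0,1],[0,0,0,0,0,0,1],[0,0,0,0,0,0,1]]'
python3 - <<'E'
from h import *
from workcell import bot,optics
s=bot.read_state(); c=optics.read_camera("wrist"); np.savez("w1.npz",**c)
x,R=pose(s); T=np.eye(4);T[:3,:3]=R;T[:3,3]=x; T=T@c["hand_eye"]
np.save("w1T.npy",T)
P=cloud(c,T); print(x,s["q"].round(3))
m=(c["z_map"]>0)&(np.abs(P[...,2]-.1565)<.006)&(np.hypot(P[...,0]-.549,P[...,1]+.192)<.045)
ys,xs=np.nonzero(m); (cx,cy),r=cv2.minEnclosingCircle(np.c_[xs,ys].astype(np.float32)); print(m.sum(),cx,cy,r,P[m].mean(0).round(4),P[m].min(0).round(4),P[m].max(0).round(4),ray(c,cx,cy,.156,T).round(4))
im=c["image"][:,:,::-1].copy(); cv2.circle(im,(int(cx),int(cy)),int(r),(0,0,255),1); cv2.imwrite("pics/w1.png",im)
E
```

```text
time: 1.65
tool_pos: [0.5468, -0.1935, 0.2308]
tcp_rot: [-0.329, 2.051, -2.051]
wrist_force: [0.1, 0.6, -0.5]
width: 1.002
[ 0.54680765 -0.19353539  0.23082749] [-3.830e-01  8.600e-02  1.812e+00 -1.000e-03  1.245e+00  8.710e-01]
5093 322.07611083984375 243.37599182128906 41.308624267578125 [ 0.5522 -0.1936  0.1557] [ 0.5243 -0.2207  0.1505] [ 0.5782 -0.1671  0.1586] [ 0.5525 -0.1933  0.156 ]
```

View pics/w1.png

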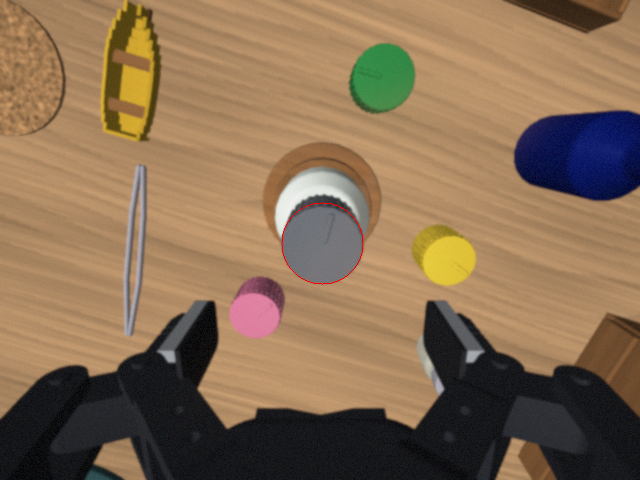

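The wrist view shows the grey cap at (322,243), r=41 px, which gives (0.552,-0.193). That agrees with the top view to 3 mm. Now I descend to about TCP z 0.113.

```bash
python3 - <<'E'
from h import *
from workcell import bot
s=bot.read_state(); print(to(s,[.551,-.193,.113]).round(4))
E
```

```text
[-0.0048  0.1179  0.0003]
```

```bash
python3 -m handwheel '[[-0.004,0.03,0,0,0,0,1],[0,0.04,0,0,0,0,1],[0,0.03,0,0,0,0,1],[0,0.018,0,0,0,0,1],[0,0,0,0,0,0,1]]' 60
```

```text
time: 2.33
tool_pos: [0.5494, -0.1929, 0.1118]
tcp_rot: [-0.328, 2.055, -2.051]
wrist_force: [-0.6, 0.5, 0.5]
width: 0.998
```

```bash
python3 - <<'E'
from h import *
from workcell import bot,optics
s=bot.read_state(); print(to(s,[.551,-.193,.113]).round(4),s["wrist_force"].round(1))
c=optics.read_camera("wrist");cv2.imwrite("pics/w2.png",c["image"][:,:,::-1])
E
```

```text
[-0.0015 -0.0012  0.0006] [-0.6  0.5  0.5]
```

View pics/w2.png

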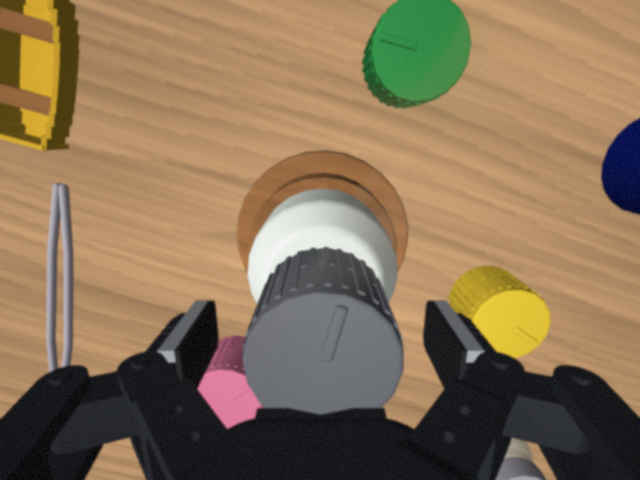

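The cap at (325,345) sits centred between the pads, at (205,345) and (440,345). I close the jaws on it.

```bash
python3 -m handwheel '[[-0.001,0,0,0,0,0,0.4],[0,0,0,0,0,0,0.4],[0,0,0,0,0,0,0.4],[0,0,0,0,0,0,0.4]]' 60
```

```text
time: 2.88
tool_pos: [0.5532, -0.1926, 0.1151]
tcp_rot: [-0.324, 2.048, -2.052]
wrist_force: [0.6, -0.8, 5.0]
width: 0.622
```

```bash
python3 -m handwheel '[[0,0.003,0,0,0,0,0.4],[0,0.002,0,0,0,0,0.4],[0,0,0,0,0,0,0.4]]' 80
```

```text
time: 3.25
tool_pos: [0.5532, -0.1925, 0.111]
tcp_rot: [-0.324, 2.048, -2.051]
wrist_force: [-3.7, 1.1, 11.0]
width: 0.618
```

```bash
python3 -m handwheel '[[0,0.002,0,0,0,0,0.4],[0,0.002,0,0,0,0,0.4],[0,0,0,0,0,0,0.4]]' 80
```

```text
time: 3.62
tool_pos: [0.5532, -0.1926, 0.1088]
tcp_rot: [-0.324, 2.048, -2.052]
wrist_force: [-6.4, 2.4, 19.4]
width: 0.614
```

```bash
python3 -m handwheel '[[0.001,0,0,0,-0.1,0,0.4],[0,0,0,0,-0.1,0,0.4],[0,0,0,0,-0.1,0,0.4],[0,0,0,0,0,0,0.4]]' 80; python3 -c "
from workcell import bot;s=bot.read_state();print(s['torque'],s['q'])"
```

```text
time: 4.12
tool_pos: [0.5539, -0.1928, 0.1088]
tcp_rot: [-0.589, 1.863, -1.87]
wrist_force: [-2.1, 2.8, 15.4]
width: 0.618
[0.44109947 0.40995336 0.11576126] [-3.77917092e-01  1.99984157e-01  1.92070426e+00  9.89513148e-04
  1.01447219e+00  5.75480086e-01]
```

```bash
python3 -m handwheel '[[0,0.0005,0,0,-0.1,0,0.4],[0,0,0,0,-0.1,0,0.4],[0,0,0,0,-0.1,0,0.4],[0,0,0,0,-0.1,0,0.4]]' 80; python3 - <<'E'
from h import *
from workcell import bot,optics
s=bot.read_state();print(s['torque'])
c=optics.read_camera("wrist");cv2.imwrite("pics/w3.png",c["image"][:,:,::-1])
E
```

```text
time: 4.62
tool_pos: [0.5534, -0.1915, 0.1088]
tcp_rot: [-0.89, 1.6, -1.604]
wrist_force: [-4.6, 7.1, 21.1]
width: 0.614
[ 1.20680463  0.90101826 -0.20572369]
```

View pics/w3.png

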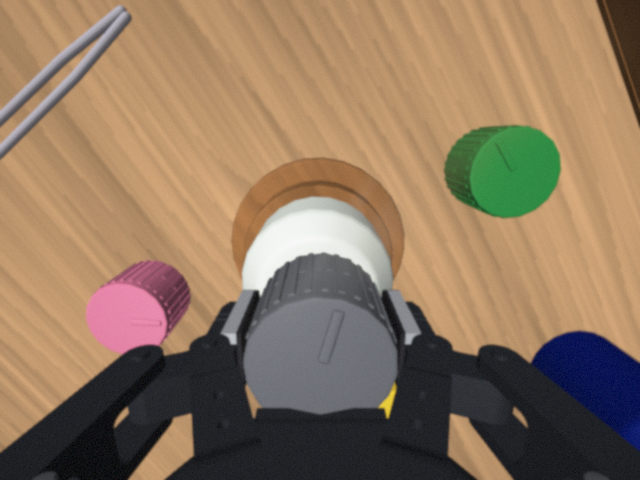

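The bar at (331,337) keeps its angle to the gripper, so the cap has turned about 40° with it. I continue to about 60° and ease the push.

```bash
python3 -m handwheel '[[0,-0.001,-0.0005,0,-0.1,0,0.4],[0,-0.001,-0.0005,0,-0.1,0,0.4],[0,-0.001,0,0,-0.1,0,0.4],[0,0,0,0,-0.05,0,0.4],[0,0,0,0,0,0,0.4]]' 80; python3 - <<'E'
from h import *
from workcell import bot
s=bot.read_state();R=pose(s)[1];print(s['torque'],R.round(3), np.degrees(np.arctan2(R[1,2],R[0,2])))
E
```

```text
time: 5.3
tool_pos: [0.5524, -0.1918, 0.1103]
tcp_rot: [-1.102, 1.354, -1.361]
wrist_force: [-1.7, 3.1, 13.0]
width: 0.62
[ 0.5066233   0.29247852 -0.00824994] [[-0.203  0.005  0.979]
 [-0.979 -0.001 -0.203]
 [-0.    -1.     0.005]] -11.716501756378095
```

Turned 60°. I lift gently.

```bash
python3 -m handwheel '[[0,-0.003,0,0,0,0,0.4],[0,-0.004,0,0,0,0,0.4],[0,-0.005,0,0,0,0,0.4],[0,-0.005,0,0,0,0,0.4]]' 60
```

```text
time: 5.8
tool_pos: [0.5496, -0.1915, 0.1234]
tcp_rot: [-1.106, 1.36, -1.358]
wrist_force: [0.0, 1.3, -1.3]
width: 0.613
```

Free: the force is only about the cap's weight. I lift higher.

```bash
python3 -m handwheel '[[0,-0.02,0,0,0,0,0.4],[0,-0.03,0,0,0,0,0.4],[0,-0.03,0,0,0,0,0.4],[0,-0.02,0,0,0,0,0.4],[0,0,0,0,0,0,0.4]]' 60; python3 - <<'E'
from h import *
from workcell import bot,optics
s=bot.read_state();print(s["q"].round(2),to(s,[.578,.140,.22]).round(4))
c=optics.read_camera("wrist");d=optics.read_camera("side");cv2.imwrite("pics/w4.png",np.hstack([cv2.resize(c["image"],(400,300)),d["image"][100:340,220:540][:300:,:][:, :]if 0 else cv2.resize(d["image"][100:340,220:540],(400,300))])[:,:,::-1])
E
```

```text
time: 6.42
tool_pos: [0.5515, -0.1926, 0.2265]
tcp_rot: [-1.103, 1.355, -1.362]
wrist_force: [-0.1, -0.3, -0.7]
width: 0.616
[-0.38  0.09  1.81 -0.    1.23 -0.17] [-0.331   0.006  -0.0418]
```

View pics/w4.png

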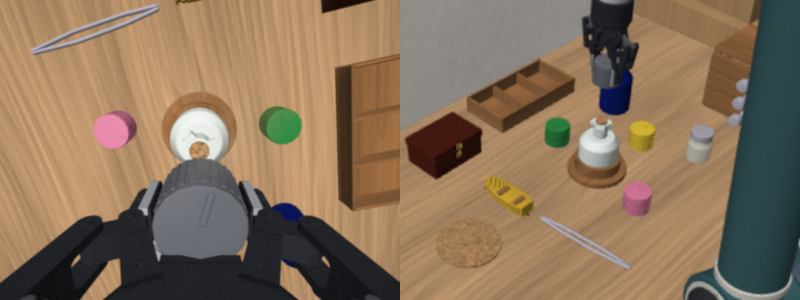

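The cap is in the gripper and the open neck is visible. Now to the mat; I stop short and measure it with the wrist camera.

```bash
python3 -m handwheel '[[-0.03,0,-0.004,0,0,0,0.4],[-0.045,0,-0.006,0,0,0,0.4],[-0.045,0,-0.006,0,0,0,0.4],[-0.045,0,-0.006,0,0,0,0.4],[-0.045,0,-0.006,0,0,0,0.4],[-0.03,0,-0.003,0,0,0,0.4],[0,0,0,0,0,0,0.4],[0,0,0,0,0,0,0.4]]' 60; python3 - <<'E'
from h import *
from workcell import bot,optics
s=bot.read_state(); c=optics.read_camera("wrist")
x,R=pose(s); T=np.eye(4);T[:3,:3]=R;T[:3,3]=x; T=T@c["hand_eye"]
P=cloud(c,T)
m=((c["z_map"]>0)&(P[...,2]>.003)&(P[...,2]<.02)&(np.hypot(P[...,0]-.578,P[...,1]-.14)<.1)).astype(np.uint8)
m=cv2.morphologyEx(m,cv2.MORPH_OPEN,np.ones((7,7)))
cs=max(cv2.findContours(m,0,2)[0],key=cv2.contourArea)[:,0]
W=np.array([ray(c,u,v,.005,T)[:2] for u,v in cs])
A=np.c_[2*W,np.ones(len(W))]; sol=np.linalg.lstsq(A,(W**2).sum(1),rcond=None)[0]; print("fit",sol[:2],np.sqrt(sol[2]+sol[:2]@sol[:2]),W.min(0),W.max(0))
im=c["image"][:,:,::-1].copy(); cv2.drawContours(im,[cs[:,None]],-1,(0,0,255),1);cv2.imwrite("pics/w5.png",im)
t=dict(np.load("top0.npz"))
E
```

```text
time: 7.52
tool_pos: [0.5678, 0.049, 0.2223]
tcp_rot: [-1.108, 1.36, -1.358]
wrist_force: [-0.0, -1.0, -0.5]
width: 0.618
fit [0.57759194 0.14013285] 0.055468062358098 [0.51642123 0.08039863] [0.63694711 0.20197434]
```

View pics/w5.png

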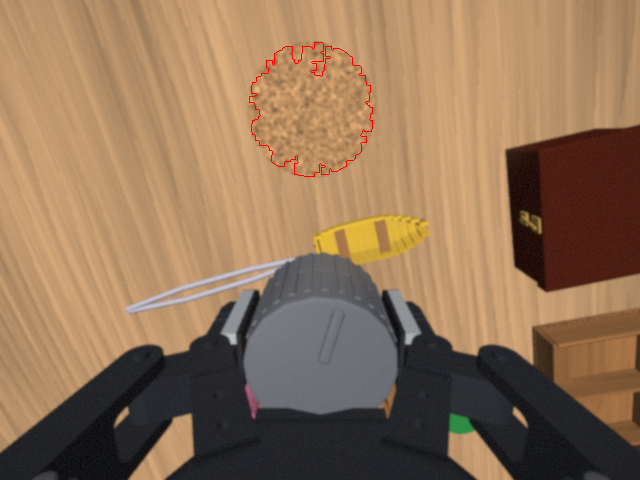

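Mat centre is (0.577,0.1405), where the wrist and top views agree. The hull is well clear. I move over it.

```bash
python3 -m handwheel '[[-0.04,0.03,0.003,0,0,0,0.4],[-0.04,0.04,0.003,0,0,0,0.4],[-0.01,0.04,0.003,0,0,0,0.4],[0,0.03,0,0,0,0,0.4],[0,0,0,0,0,0,0.4],[0,0,0,0,0,0,0.4]]' 60; python3 - <<'E'
from h import *
from workcell import bot
s=bot.read_state();print(to(s,[.577,.1405,.0083]).round(4))
E
```

```text
time: 8.32
tool_pos: [0.5966, 0.1349, 0.0848]
tcp_rot: [-1.103, 1.359, -1.36]
wrist_force: [0.8, 0.2, 0.8]
width: 0.614
[-0.0015  0.0765 -0.0205]
```

```bash
python3 -m handwheel '[[-0.001,0,-0.01,0,0,0,0.4],[0,0.02,-0.01,0,0,0,0.4],[0,0.025,0,0,0,0,0.4],[0,0.018,0,0,0,0,0.4],[0,0.006,0,0,0,0,0.4],[0,0,0,0,0,0,0.4]]' 60; python3 - <<'E'
from h import *
from workcell import bot
s=bot.read_state();print(to(s,[.577,.1405,.0083]).round(4),s["wrist_force"])
E
```

```text
time: 9.07
tool_pos: [0.5765, 0.1407, 0.015]
tcp_rot: [-1.105, 1.359, -1.359]
wrist_force: [-0.7, 0.6, -1.2]
width: 0.617
[0.0001 0.0067 0.0005] [-0.743282    0.61837868 -1.21729839]
```

```bash
python3 -m handwheel '[[0,0.003,0,0,0,0,0.4],[0,0.002,0,0,0,0,0.4],[0,0,0,0,0,0,0.4]]' 60; python3 -m handwheel '[[0,0.001,0,0,0,0,0.4],[0,0,0,0,0,0,0.4]]' 60
```

```text
time: 9.45
tool_pos: [0.5764, 0.1408, 0.0099]
tcp_rot: [-1.105, 1.359, -1.359]
wrist_force: [-0.2, 1.3, -0.6]
width: 0.616
time: 9.7
tool_pos: [0.5763, 0.1407, 0.0088]
tcp_rot: [-1.105, 1.359, -1.359]
wrist_force: [0.0, -0.1, -0.5]
width: 0.613
```

```bash
python3 -m handwheel '[[0,0.0008,0,0,0,0,0.4],[0,0,0,0,0,0,0.4]]' 60; python3 -m handwheel '[[0,0.0006,0,0,0,0,0.4],[0,0,0,0,0,0,0.4]]' 60
```

```text
time: 9.95
tool_pos: [0.5765, 0.1407, 0.0084]
tcp_rot: [-1.105, 1.358, -1.359]
wrist_force: [-1.2, -0.9, 3.8]
width: 0.617
time: 10.2
tool_pos: [0.5765, 0.1407, 0.0084]
tcp_rot: [-1.105, 1.359, -1.359]
wrist_force: [-3.6, -1.1, 7.7]
width: 0.618
```

Touchdown. I ease back and release gently.

```bash
python3 -m handwheel '[[0,-0.0008,0,0,0,0,0.5],[0,0,0,0,0,0,0.64],[0,0,0,0,0,0,0.68],[0,0,0,0,0,0,0.75],[0,0,0,0,0,0,0.85],[0,0,0,0,0,0,1],[0,0,0,0,0,0,1]]' 20; python3 - <<'E'
from h import *
from workcell import bot,optics
c=optics.read_camera("wrist");cv2.imwrite("pics/w6.png",c["image"][:,:,::-1])
E
```

```text
time: 11.08
tool_pos: [0.5764, 0.1407, 0.0082]
tcp_rot: [-1.105, 1.359, -1.359]
wrist_force: [-0.3, -0.2, -0.2]
width: 1.003
```

View pics/w6.png

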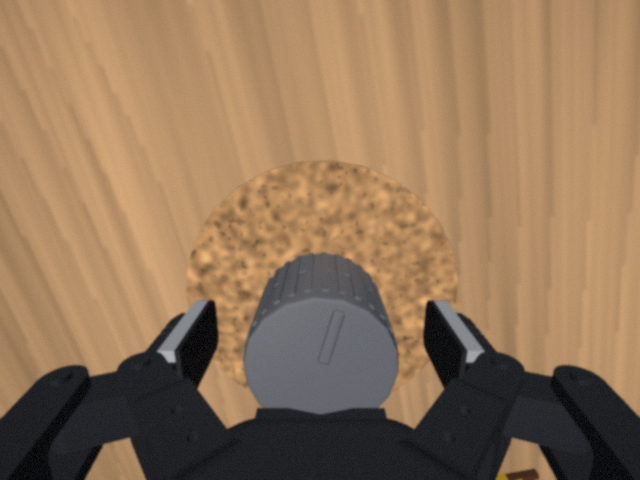

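The cap stands at (321,350) on the cork and both pads are clear of it. I retreat straight up.

```bash
python3 -m handwheel '[[0,-0.02,0,0,0,0,1],[0,-0.04,0,0,0,0,1],[0,-0.05,0,0,0,0,1],[0,-0.05,0,0,0,0,1],[0,-0.04,0,0,0,0,1],[0,0,0,0,0,0,1]]'; python3 - <<'E'
from h import *
from workcell import bot,optics
s=bot.read_state(); c=optics.read_camera("wrist"); x,R=pose(s); T=np.eye(4);T[:3,:3]=R;T[:3,3]=x; T=T@c["hand_eye"]; P=cloud(c,T)
m=(c["z_map"]>0)&(np.abs(P[...,2]-.049)<.006)&(np.hypot(P[...,0]-.577,P[...,1]-.14)<.05)
print("cap top",m.sum(),P[m].mean(0).round(4),P[m].std(0).round(4))
d=optics.read_camera("side"); t=optics.read_camera("top")
cv2.imwrite("pics/e.png",np.hstack([cv2.resize(t["image"],(400,300)),cv2.resize(d["image"],(400,300))])[:,:,::-1]); cv2.imwrite("pics/ew.png",c["image"][:,:,::-1])
E
```

```text
time: 11.88
tool_pos: [0.5797, 0.1414, 0.2152]
tcp_rot: [-1.095, 1.352, -1.361]
wrist_force: [-0.9, 0.4, 0.5]
width: 1.001
cap top 2687 [0.5764 0.1387 0.0486] [0.0134 0.0135 0.001 ]
```

View pics/e.png

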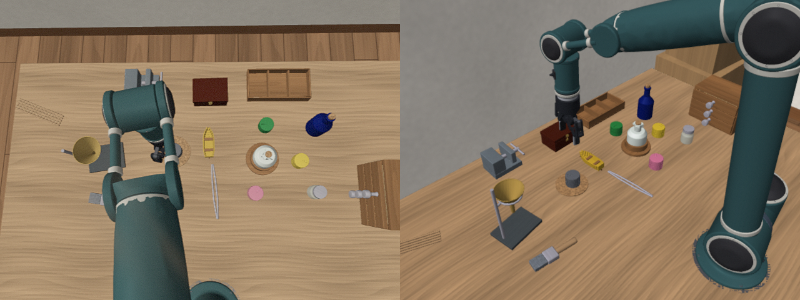

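View pics/ew.png

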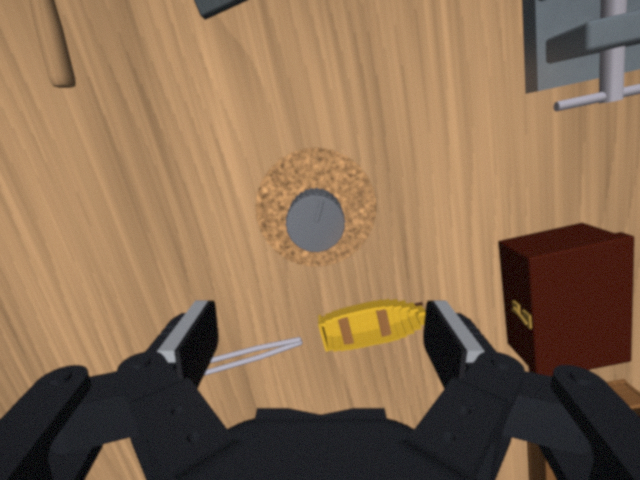

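The cap is upright at (315,220), centred on the cork. Its top is flat at z 0.049, and the bystanders are where they were. The gripper is clear, so I hand the job in.

```bash
python3 -c "
from workcell import workorder
print(workorder.finish_job())"
```

```text
the job is handed in; nothing more can be done
None
```

The job is done and handed in; the last check was at about 12 s of the 51 s allowed. I pushed the grey cap down with about 20 N, turned it 60° anticlockwise and lifted it off. I then set it upright on the cork mat, let go and backed straight up.

- **Cap on the mat:** its top is level at z 0.0486 m (0.049 m expected), centred at (0.576, 0.139). That is about 2 mm from the measured mat centre, with roughly 33 mm of cork to spare all round. The gripper is about 20 cm above it, touching nothing.
- **Everything else:** the last pictures show no other item moved. I judged that by eye, and the arm hid part of the top view, so there I relied on the side and wrist views.
- **Disagreements:** before grasping, the top and wrist views differed by about 3 mm on the cap's position, and the side view by about 5 mm. Side forces reached about 8 N while turning the cap. On the way to the mat I typed one sideways shift with the wrong sign, about 20 mm, and corrected it in free air before lowering.

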